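# Open the turtle-feed tub to its wide pouring lip

### The arm

A 6-joint arm with a two-finger parallel gripper is mounted at the origin on the work surface. World frame = base frame: x ahead of the robot, y to its left, z up, the work surface at z = 0. Lengths are in m, angles in rad, forces in N, time in s.
With the tool pointing down it reaches from about 0.375 to 0.9 m from the base axis. Payload 3.1 kg.
Tool frame: the origin (TCP) lies midway between the tips of the shut fingers; the grasp point (between the pads) lies 19 mm behind it; z points along the fingers, y is the line along which they close (so a half turn about z gives the same grasp; the last joint's range is limited). The gripper opens to 85 mm and grips with 20 to 120 N. Pads are 22 mm wide; open, the fingers measure 114 mm over their backs; the gripper's body (76 mm by 85 mm) begins 54 mm behind the grasp point. The pads swing forward as they close: fully open they stand 13 mm farther back than shut.
Start: joints at [1.065, 0.527, 1.433, -0, 1.181, -0.178], TCP at [0.201, 0.592, 0.231] pointing down, gripper open.
Joint ranges: [-3.08, 3.08], [-0.75, 2.2], [0.22, 2.44], [-1.43, 4.57], [0, 2.65], [-2.85, 2.85]. Speed limits (rad/s): [2.79, 2.79, 3.14, 3.14, 3.14, 3.14].

### API

Orientations are given as a unit quaternion [x, y, z, w].
In Python, from station import manip gives the robot as it stands.
- The arm moves only by the tool step_arm, never from a script. Its argument "targets" is text: rows parted by semicolons, each of 4 numbers parted by spaces: the shift along the tool's x, y, z in mm, then the turn about the tool's z in degrees. A call has 1 to 12 rows; each row is the pose to reach, as a shift and turn from the pose commanded when the call began, along the tool's axes at that moment; what a row does not reach only later rows make up. A row lasts 1/10 s, in which the tool goes at most 50 mm and 8.59 degrees, less where a joint would pass 70% of its speed; a pose out of reach is approached as far as the arm can. A call with a gripper value outside its range is refused whole. "gripper" is the closure, from 0 (fully open) to 1 (shut), set as the call begins (left out, the last holds). The fingers move at their own pace and stop on an object; "squeeze" is the grip in N (left out, the last holds). Time passes only in rows, so rows that repeat a pose let the fingers close. It gives the time, the measured TCP pose, the force, the opening and the grip force at its end, in the units of the state.
- manip.sense(): the state, without advancing time (a new reading comes with each control period).
- manip.snapshot(name): name is "scene" or "side" or "wrist"; returns the picture (384x512x3 uint8, red, green, blue); there is no depth.
- manip.get_calibration(name): a dict with "fov_y" (degrees; the focal length in pixels is half the picture's height over the tangent of half this angle, whatever the lens; pixels are square), "cx", "cy" (the principal point, pixels), "extrinsics" (4x4, takes a point from camera to world coordinates); the wrist camera has in their place "tool_from_camera" (4x4, takes a point from camera to tool coordinates, whose origin is the TCP and whose axes are the flange's). Camera axes: x right, y down, z forward; pixel columns grow to the right and rows downward; lengths in m; the calibration is good to about 2 mm. A picture is of the moment at which its call begins: read the wrist's pose just before it. get_calibration takes no time and is no camera call.
- manip.sign_off(): hands the job in; it is judged then, once.
Trained networks look in the newest picture that a camera, given by its name, has taken for a name from the list of things; names that differ only in an ending like _2 or _b are one class to them, and where a whole thing is asked for, a point or a joint stands for the part that bears it (a point fixed in the world has none). Each returns a list of dicts, best first, with "p" (0 to 1); they miss things now and then, are a little off and sometimes report something else, mostly with a low value. They report only what shows in the picture. A call takes as long as a camera call.
- manip.recognise(camera, query): "position" ([column, row] in pixels, amid what is visible of it).
- manip.masks_of(camera, query): "pixels" (384x512 bool, what is visible of it) and "position" ([column, row] in pixels, amid what is visible of it).
- manip.mark_of(camera, query): "position" ([column, row] in pixels: a listed point, or the origin of a listed thing).
The state is a dict: "t": time; "q": joint angles; "qd": joint speeds; "tau": joint torques, N m; "tcp_pos": TCP position; "tool_rot": TCP orientation; "force": force on the tool from outside, world axes, zero at the start; "ft_torque": the same for the moment, N m; "finger_gap": opening from 0.0 (shut) to 1.0 (fully open); "gripper_force": force on a finger pad.
Only numpy, scipy, OpenCV 4.12 (cv2) and the standard library are available. Lean on these libraries where they do the work, as an engineer would, in place of code of your own. Each camera call takes 0.05 s, during which the arm holds its last target. There are 200 camera calls.

### The job

On the low feed tub, turn the white cap by its raised bar until the cut-out in the cap lies squarely over the wide pouring lip (not over the narrow one), then let go of it. Leave the tall feed jar beside the tub standing where it is.

Things in the scene. Friction and masses are not known exactly. Their poses are not given: they have to be found in the camera images.
- cap (a joint): Angle of the white cap about its upright axis, rad, counter-clockwise from above. 0: cut-out centred over the wide lip; 2.4: over the narrow lip; in between the tub is shut. Starts at 0.7 to 1.4. The cap (disc 144 mm across, 10 thick; cut-out a 44 degree notch from 34 mm off the axis to the rim) turns both ways with light friction (0.06 N m), no stops nearby, and stays where left.
- cap_grip (a point): Pinch point of the cap's raised bar, on the turning axis, 104 mm above the table, 13 mm below the bar's top, 22 above the cap's face. Bar 60 mm long, 14 thick, 35 high. The frame turns with the cap: z up, x along the bar towards the middle of the cut-out, y across the bar (pinch along y). The round grey tub, 82 mm high with cap, is fixed on a 170 mm square plywood stand.
- wide_lip (a point): Middle of the wide pouring lip's floor: grey channel 60 mm wide sticking out of the tub's side under the cap, to 110 mm from the axis; this point is 90 mm from the axis, 62 above the table. Frame: x outward along the lip, z up. The narrow lip, 20 mm wide, otherwise alike, is 137 degrees further counter-clockwise from above.
- jar_mid (a point): Tall round feed jar, 64 mm across, 130 high, standing loose 170 to 220 mm from the tub's axis, away from the lips; point on its axis half-way up. To be left alone.

How it is judged:
At the end, for the whole second after the job is handed in: The cap rests with the middle of its cut-out within 0.2 rad (11 degrees) of the middle of the wide lip, and the tall jar stands within 30 mm of where it was (value of joint cap between -0.2 and 0.2 rad and velocity of joint cap between -0.05 and 0.05 rad/s and distance of jar_mid from where it was at the start of the episode below 0.03 m); the robot touches nothing.
It fails at once if the tall jar is shifted by more than 30 mm or knocked over (distance of jar_mid from where it was at the start of the episode above 0.03 m or angle between jar_mid's own z axis and vertical above 0.4 rad).
It also fails if it takes over 32 s, if anything falls off the work surface, if the arm or the gripper's body presses on something with over 40 N, if the wrist force passes 120 N, or if a joint passes its speed limit or range.

## Working session

There is one attempt and no reset: what is moved stays moved. The work goes in short steps, Python scripts to look and compute and a tool call to move; the robot and the scene stay as the last step left them, time stands still between calls to the robot, and variables do not carry over. Pictures are saved under pics/ and viewed, at most 10 in all, crops included, and the job is handed in when it is done.

Besides the shell and the picture viewer there is one more tool, called after "Request:" in YAML: its name, and indented under it one key for each argument. step_arm: Moves the arm, as the interface text tells. Its arguments: {"type":"object","properties":{"targets":{"type":"string"},"gripper":{"type":"number"},"squeeze":{"type":"number"}},"required":["targets"]}

```bash
mkdir -p pics; cat > h.py <<'E'
from station import manip
import numpy as np, cv2
from scipy.spatial.transform import Rotation as R
def cam(n,s=None):
    c=manip.get_calibration(n); f=192/np.tan(np.radians(c["fov_y"])/2)
    if n=="wrist":
        T=np.eye(4);T[:3,:3]=R.from_quat(s["tool_rot"]).as_matrix();T[:3,3]=s["tcp_pos"]
        E=T@np.array(c["tool_from_camera"])
    else: E=np.array(c["extrinsics"])
    return f,c["cx"],c["cy"],E
def at(C,p,z):
    f,cx,cy,E=C; d=E[:3,:3]@np.array([(p[0]-cx)/f,(p[1]-cy)/f,1]); o=E[:3,3]
    return o+d*(z-o[2])/d[2]
E
python3 - <<'E'
from h import *
s=manip.sense(); print(s["t"],s["tcp_pos"],s["tool_rot"])
ims=[]
for n in ["scene","side","wrist"]:
    im=manip.snapshot(n); ims.append(im[:,:,::-1]); C=cam(n,s)
    for q,z in [("cap_grip",.104),("wide_lip",.062),("jar_mid",.065)]:
        for d in manip.mark_of(n,q)[:2]: print(n,q,round(d["p"],2),np.round(d["position"]),at(C,d["position"],z).round(3))
cv2.imwrite("pics/a.png",cv2.resize(np.hstack(ims[:2]),(800,300)));cv2.imwrite("pics/w.png",ims[2])
E
```

```text
0.0 [0.20023826 0.59130859 0.23034525] [ 1.62657883e-01  9.86681948e-01 -1.00609797e-03 -3.67336027e-04]
scene cap_grip 0.63 [221. 179.] [ 0.521 -0.129  0.104]
scene wide_lip 0.95 [188. 207.] [ 0.58  -0.194  0.062]
scene jar_mid 0.9 [241. 126.] [ 0.325 -0.13   0.065]
side wide_lip 0.86 [293. 183.] [ 0.583 -0.193  0.062]
side jar_mid 0.88 [389. 232.] [ 0.335 -0.132  0.065]
```

View pics/a.png

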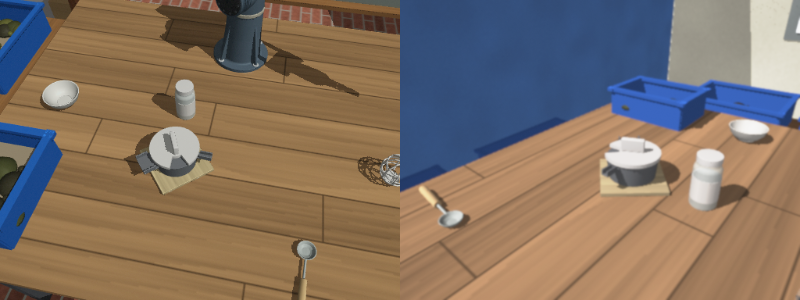

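View pics/w.png

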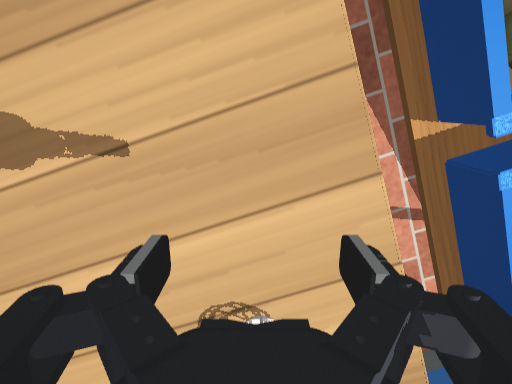

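The scene view shows the tub at (0.52, -0.13), the wide lip on its left at about -47°, the narrow lip on the right at +y, and the jar on the robot's side at (0.33, -0.13). The wrist view shows only empty table so far.

```bash
python3 - <<'E'
from h import *
print(np.round(manip.get_calibration("wrist")["tool_from_camera"],3),manip.get_calibration("wrist")["fov_y"])
E
```

```text
[[-0.001 -0.962 -0.273  0.07 ]
 [ 1.    -0.001 -0.    -0.001]
 [-0.    -0.273  0.962 -0.143]
 [ 0.     0.     0.     1.   ]] 67.78125974697352
```

Request:
step_arm:
  targets: "-30 -33 0 0;-63 -69 -10 0;-96 -105 -20 0;-130 -141 -30 0;-163 -177 -40 0;-197 -213 -40 0;-230 -249 -40 0;-264 -285 -40 0;-297 -322 -40 0;-330 -358 -40 0;-363 -394 -40 0;-396 -430 -40 0"
  gripper: 0

```text
t: 1.8
tcp_pos: [0.4382, 0.0556, 0.2718]
tool_rot: [0.163, 0.987, 0.0, 0.001]
force: [1.0, 1.0, -0.5]
finger_gap: 0.998
gripper_force: 0.0
```

Request:
step_arm:
  targets: "-30 -33 0 -6;-63 -69 0 -13;-96 -105 0 -20;-125 -137 0 -26;-138 -150 0 -30;-138 -150 0 -30;-138 -150 0 -30"

```text
t: 2.5
tcp_pos: [0.5195, -0.1284, 0.2711]
tool_rot: [-0.097, 0.995, 0.001, -0.0]
force: [-0.0, 0.2, 0.6]
finger_gap: 1.004
gripper_force: 0.0
```

```bash
python3 - <<'E'
from h import *
s=manip.sense(); print(s["t"],s["tcp_pos"],s["q"])
n="wrist"; im=manip.snapshot(n); C=cam(n,s)
for q,z in [("cap_grip",.104),("wide_lip",.062)]:
    for d in manip.mark_of(n,q)[:2]: print(n,q,round(d["p"],2),np.round(d["position"]),at(C,d["position"],z).round(3))
cv2.imwrite("pics/w2.png",im[:,:,::-1])
E
```

```text
2.5 [ 0.51954435 -0.12839889  0.2710511 ] [-4.51490908e-01  3.59642581e-01  1.60863489e+00  5.41030320e-04
  1.17476203e+00 -2.21722597e+00]
wrist cap_grip 0.56 [256. 178.] [ 0.524 -0.126  0.104]
wrist wide_lip 0.84 [198. 206.] [ 0.585 -0.191  0.062]
```

View pics/w2.png

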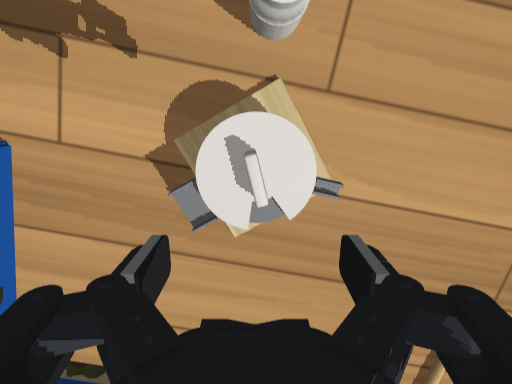

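The wrist view shows the cap disc centred near (256,170). The bar runs from about (251,153) to (263,203), the cut-out is at the bottom with rim corners at (250,228) and (290,219), the wide lip is at lower left (192,205), and the jar is at the top.

```bash
python3 - <<'E'
from h import *
s=manip.sense(); C=cam("wrist",s); im=manip.snapshot("wrist")
m=(im.min(2)>185).astype(np.uint8); n,l,st,ce=cv2.connectedComponentsWithStats(m); k=l[170,290]
c=max(cv2.findContours((l==k).astype(np.uint8),0,1)[0],key=cv2.contourArea)[:,0]
W=np.array([at(C,p,.082)[:2] for p in c])
from scipy.optimize import least_squares
f=least_squares(lambda x:np.hypot(*(W-x[:2]).T)-.072,[.52,-.128],loss="soft_l1",f_scale=.001).x; print("centre",f)
r=np.hypot(*(W-f).T); g=W[r<.064]-f; print("notch pts deg",np.degrees(np.arctan2(g[:,1],g[:,0])).round()[::4])
for a in [(251,227),(290,219)]:
    v=at(C,a,.082)[:2]-f; print(np.degrees(np.arctan2(v[1],v[0])),np.hypot(*v))
a,b=at(C,(251,153),.117),at(C,(263,203),.117); v=(b-a)[:2]; print("bar",np.degrees(np.arctan2(v[1],v[0])),np.hypot(*v),(a+b)/2)
v=at(C,(198,206),.062)[:2]-f; print("lip",np.degrees(np.arctan2(v[1],v[0])),np.hypot(*v))
M=R.from_quat(s["tool_rot"]).as_matrix(); print("tool y",np.degrees(np.arctan2(M[1,1],M[0,1])),"tool shift",M.T@(np.r_[f,.104]-s["tcp_pos"]))
E
```

```text
centre [ 0.52416397 -0.12571339]
notch pts deg [   2.    1.    2.    2.    1.    1.    5.    1.   -9.  -20.  -32.  -43.
  -50.  -61.  -69.  -77.  -87.  -96. -101. -106. -114. -116. -118. -121.
 -125. -126. -130. -135. -140. -143. -145. -150. -152. -159. -162. -168.
 -174. -179.  177.  164.  137.   96.   67.   53.   46.   42.   39.   33.
   34.   36.   39.   45.   58.   93.  152.  177. -173. -168. -162. -150.
 -138. -133. -126. -111.  -83.  -43.  -17.   -3.    4.    8.   11.   13.
   15.   20.   27.   31.   36.   45.   47.   47.   47.   47.   47.]
7.029251659971866 0.06906391801653733
48.09035477892139 0.0725971995199204
bar 24.543536402513652 0.056536583897461155 [ 0.52156203 -0.12410037  0.117     ]
lip -45.88927136452226 0.0884620175766958
tool y 101.32216094109913 tool shift [-0.00511184  0.00043926  0.16734145]
```

Request:
step_arm:
  targets: "-3 0 20 -7;-5 0 60 -13.5;-5 0 100 -13.5;-5 0 130 -13.5;-5 0 155 -13.5;-5 0 172 -13.5;-5 0 180 -13.5;-5 0 180 -13.5;-5 0 180 -13.5"

```text
t: 3.6
tcp_pos: [0.5256, -0.1277, 0.0921]
tool_rot: [-0.215, 0.977, -0.0, 0.001]
force: [0.8, 0.1, 0.8]
finger_gap: 0.999
gripper_force: 0.0
```

Request:
step_arm:
  targets: "0 0 0 0;0 0 0 0;0 0 0 0;0 0 0 0;0 0 0 0;0 0 0 0;0 0 0 0;0 0 0 0"
  gripper: 1
  squeeze: 30

```text
t: 4.4
tcp_pos: [0.5243, -0.1264, 0.0917]
tool_rot: [-0.214, 0.977, 0.001, -0.0]
force: [-2.0, 5.1, 6.0]
finger_gap: 0.157
gripper_force: 32.9
```

Request:
step_arm:
  targets: "0 0 0 6;0 0 0 13;0 0 0 20;0 0 0 27;0 0 0 34;0 0 0 41;0 0 0 48;0 0 0 55;0 0 0 62;0 0 0 68;0 0 0 71;0 0 0 71"

```text
t: 5.6
tcp_pos: [0.5246, -0.1249, 0.0917]
tool_rot: [0.394, 0.919, 0.002, -0.001]
force: [0.7, 9.6, 5.7]
finger_gap: 0.162
gripper_force: 32.9
```

Request:
step_arm:
  targets: "0 0 0 0;0 0 0 0;0 0 0 0;0 0 0 0;0 0 0 0;0 0 0 0;0 0 0 0"
  gripper: 0

```text
t: 6.3
tcp_pos: [0.525, -0.1279, 0.0913]
tool_rot: [0.393, 0.92, -0.0, -0.0]
force: [-0.6, 0.4, 0.5]
finger_gap: 0.996
gripper_force: 0.0
```

Request:
step_arm:
  targets: "0 0 -15 0;0 0 -45 0;0 0 -85 0;0 0 -125 0;0 0 -160 0;0 0 -180 0;0 0 -180 0;0 0 -180 0"

```text
t: 7.1
tcp_pos: [0.5246, -0.1276, 0.271]
tool_rot: [0.393, 0.92, -0.0, -0.0]
force: [0.1, -0.5, 0.0]
finger_gap: 1.001
gripper_force: 0.0
```

```bash
python3 - <<'E'
from h import *
s=manip.sense(); n="wrist"; im=manip.snapshot(n); C=cam(n,s); print(s["t"],s["tcp_pos"])
for q,z in [("wide_lip",.062),("jar_mid",.065)]:
    for d in manip.mark_of(n,q)[:2]: print(q,round(d["p"],2),np.round(d["position"]),at(C,d["position"],z).round(3))
cv2.imwrite("pics/w3.png",im[:,:,::-1])
E
```

```text
7.1 [ 0.5246252  -0.1276317   0.27100463]
wide_lip 0.64 [250. 231.] [ 0.581 -0.197  0.062]
jar_mid 0.9 [126.  58.] [ 0.334 -0.139  0.065]
```

View pics/w3.png

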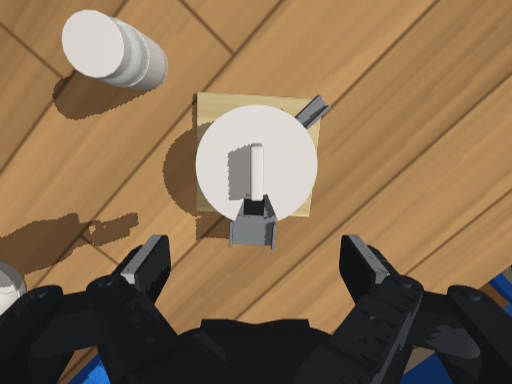

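The cut-out at (255,215) lies squarely over the wide lip at (252,235), to within about 3°. The jar is standing at (115,50), and the gripper is clear of everything.

```bash
python3 -c "
from station import manip
print(manip.sign_off())"
```

```text
the job is handed in; nothing more can be done
None
```

I turned the cap by its bar until the cut-out sat over the wide lip, to within about 3° in the last picture; the jar still stands where it was, the gripper let go, and I handed the job in at about 7 s.

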